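# Test the friction hinge of a dry-bath lid

### The job

The lid hinge of the wider of the two dry-bath heaters has just been tightened. Lift that lid by hand to about 50 degrees open, let go, and leave it standing there on its own to show that the hinge holds. Do not move the lid of the narrower heater.

Things in the scene. Friction and masses are not known exactly. Their poses are not given: they have to be found in the camera images.
- wide_bath: The wider dry-bath heater: white, 240 mm deep (x), 230 wide (y), 80 high, fixed to the bench; the narrower one is alike but 140 wide; either may stand on the left. Origin: centre of its underside. x points from its front (control strip with dark display, towards the robot) to its back, y to its left, z up. The hinge line runs along y at x = +100, z = 80.5 mm.
- wide_lid (a joint): Opening of the wider lid in rad: 0 shut, grows as the front edge rises, 1.57 upright, stop at 1.75; starts at 0 to 0.17. Grey cover, 145 mm from front edge to hinge, 190 wide, 26 high, 0.25 to 0.5 kg. Hinge friction of about 0.6 N m outweighs the lid, so it stays at any angle; raising it takes about 5 to 9 N at the handle.
- wide_lid_handle (a point): Centre of the black grip on the wider lid near its front edge: a cylinder 26 mm across, 24 long, axis along the heater's y, on a 16 mm wide stem; 30 mm above the lid's top; when shut 130 mm before and 56 above the hinge line (137 above the bench). Moves with the lid. Pinched by its flat ends (24 mm apart) it turns between the fingers as the lid rises, gripper still pointing down.
- narrow_lid_handle (a point): Centre of the same grip on the lid of the narrower heater (140 mm wide, lid 100 mm wide), which must be left as it is.

How it is judged (in metres and radians):
On the way:
1. the fingers have lifted the wider heater's lid to between 35 and 65 degrees (value of joint wide_lid between 0.611 and 1.134 rad and contact force between the fingers and wide_bath above 0.3 N), for 0.1 s.
At the end, for the whole second after the job is handed in: The wider heater's lid stands still by itself at 50 degrees open, give or take 15 (35 to 65 degrees), released (value of joint wide_lid between 0.611 and 1.134 rad and velocity of joint wide_lid between -0.03 and 0.03 rad/s); the robot touches nothing.
It fails at once if the narrower heater's lid is moved (its handle shifts by more than 15 mm) (distance of narrow_lid_handle from where it was at the start of the episode above 0.015 m).
It also fails if it takes over 35 s, if anything falls off the work surface, if the arm or the gripper's body presses on something with over 40 N, if the wrist force passes 120 N, or if a joint passes its speed limit or range.

### The arm

A 6-joint arm with a two-finger parallel gripper is mounted at the origin on the work surface. World frame = base frame: x ahead of the robot, y to its left, z up, the work surface at z = 0. Lengths are in mm, angles in rad, forces in N, time in s.
With the tool pointing down it reaches from about 350 to 975 mm from the base axis. Payload 7.1 kg.
Tool frame: the origin (TCP) lies at the very end of the fingers, on their centre line; the grasp point (between the pads) lies 19 mm behind it (ctrl.grip_depth is the distance from the TCP to the grasp point, in mm); x points along the fingers, z is the direction in which the jaws open and shut, and the axes are right-handed (so a half turn about x gives the same grasp; the last joint's range is limited). The gripper opens to 88 mm and grips with 3 to 60 N. Pads are 20 mm wide; open, the fingers measure 115 mm over their backs; the gripper's body (75 mm by 178 mm) begins 61 mm behind the grasp point.
Start: joints at [1.315, 0.423, 1.63, -0, 1.089, -0.019], TCP at [146.589, 607.549, 222.675] pointing down, gripper open.
Joint ranges: [-3, 3], [-0.9, 2.11], [0.09, 2.58], [-1.31, 4.45], [0.11, 2.69], [-2.54, 2.54]. Speed limits (rad/s): [2.39, 2.39, 3.01, 3.14, 3.14, 3.14].

### API

Orientations are given as a rotation vector (axis times angle).
In Python, from workcell import ctrl gives the robot as it stands. The module is installed in compiled form; this text tells all that it offers.
- The arm moves only by the tool send_rows, never from a script. Its argument "rows" is a list of rows, each a list of 4 numbers: the shift along the tool's x, y, z in mm, then the turn about the tool's x in rad. In form: [[x, y, z, turn], ...]. A call has 1 to 10 rows; each row shifts and turns the pose as measured when the row begins, along the tool's axes as they then stand; what a row does not reach is not made up. A row lasts 1/12 s, in which the tool goes at most 41.7 mm and 7.16 degrees, less where a joint would pass 70% of its speed; a pose out of reach is approached as far as the arm can. A call with a gripper value outside its range is refused whole. "fingers" is the opening, from 0 (shut) to 1 (fully open), set as the call begins (left out, the last holds). The fingers move at their own pace and stop on an object; the grip force is fixed at half the most. Time passes only in rows, so rows that do not move let the fingers close. It gives the time, the measured TCP pose, the force and the opening at its end, in the units of the state.
- ctrl.get_obs(): the state, without advancing time (a new reading comes with each control period).
- ctrl.get_image(name): name is "side" or "top"; returns a dict with "img" (400x640x3 uint8, red, green, blue), "depth" (400x640 float32, mm along the optical axis (not along the pixel's ray), 0 where there is no reading), "mtx" (3x3 intrinsics, pixels), "world_from_camera" (4x4, takes a point from camera to world coordinates). Camera axes: x right, y down, z forward; pixel columns grow to the right and rows downward; lengths in mm; the calibration is good to about 2 mm. A picture is of the moment at which its call begins.
- ctrl.close_job(): hands the job in, once; it reports no verdict.
The state is a dict: "t": time; "qpos": joint angles; "qvel": joint speeds; "joint_torque": joint torques, N m; "ee_pos": TCP position; "orientation": TCP orientation; "ft_force": force on the tool from outside, world axes, zero at the start; "moment": the same for the moment, N m; "width": finger opening in mm.
Only numpy, scipy, OpenCV 4.12 (cv2) and the standard library are available. Lean on these libraries where they do the work, as an engineer would, in place of code of your own. Each camera call takes 0.05 s, during which the arm holds its last target.

## Working session

There is one attempt and no reset: what is moved stays moved. The work goes in short steps, Python scripts to look and compute and a tool call to move; the robot and the scene stay as the last step left them, time stands still between calls to the robot, and variables do not carry over. Pictures are saved under pics/ and viewed, and the job is handed in when it is done.

Besides the shell and the picture viewer there is one more tool, called after ">>>" as name(argument=value, ...), one argument or row to a line, values as JSON. send_rows: Moves the arm, as the interface text tells. Its arguments: {"type":"object","properties":{"rows":{"type":"array"},"fingers":{"type":"number"}},"required":["rows"]}

```bash
mkdir -p pics; python3 - <<'E'
from workcell import ctrl
import cv2,numpy as np
o=ctrl.get_obs()
for k,v in o.items(): print(k,np.round(v,3))
print(ctrl.grip_depth)
for n in("top","side"):
    d=ctrl.get_image(n); cv2.imwrite(f"pics/{n}0.png",d["img"][:,:,::-1]); np.savez(f"{n}0.npz",**d)
    print(n,np.round(d["mtx"],1).tolist(),np.round(d["world_from_camera"],3).tolist())
E
```

```text
t 0.0
qpos [ 1.315  0.424  1.631 -0.     1.089 -0.019]
qvel [ 0.     0.001  0.002 -0.001 -0.    -0.001]
joint_torque [-3.0000e-03 -5.4464e+01 -2.7366e+01  6.4000e-02  2.3000e-02 -0.0000e+00]
ee_pos [146.455 607.023 221.919]
orientation [-1.034  1.313  1.032]
ft_force [-0.539  0.079 -0.188]
moment [-0.017 -0.007  0.037]
width 87.695
18.700000000000003
top [[422.1, 0.0, 316.9], [0.0, 422.1, 201.3], [0.0, 0.0, 1.0]] [[0.025, -0.998, 0.054, 575.964], [-0.999, -0.023, 0.036, -23.404], [-0.035, -0.055, -0.998, 821.859], [0.0, 0.0, 0.0, 1.0]]
side [[383.4, 0.0, 315.4], [0.0, 383.4, 191.6], [0.0, 0.0, 1.0]] [[-0.877, -0.311, 0.368, 329.836], [-0.481, 0.598, -0.641, 497.653], [-0.021, -0.739, -0.673, 627.568], [0.0, 0.0, 0.0, 1.0]]
```

View pics/top0.png

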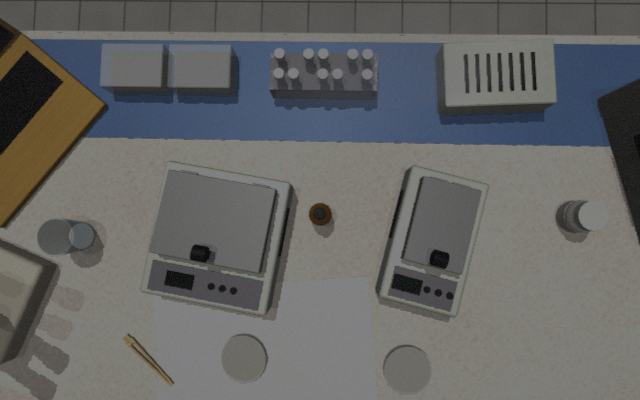

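View pics/side0.png

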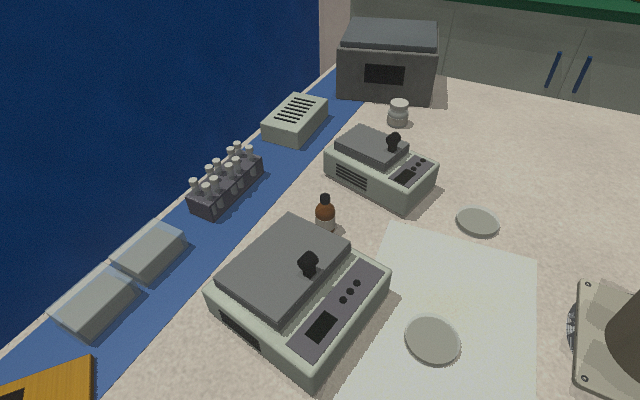

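The wider heater is on the left: its handle is at about (200,254) in the top view and (308,263) in the side view. The narrow one has its handle at (439,259) in the top view. Next I measure the poses from depth.

```bash
cat > h.py <<'E'
import numpy as np,cv2
def cloud(d):
    D=d["depth"].astype(float);K=d["mtx"];T=d["world_from_camera"]
    v,u=np.mgrid[:400,:640]
    P=np.stack([(u-K[0,2])/K[0,0]*D,(v-K[1,2])/K[1,1]*D,D],-1)
    W=P@T[:3,:3].T+T[:3,3]; W[D==0]=np.nan
    return W
E
python3 - <<'E'
from h import *
for n,(u,v),b in (("top",(200,254),16),("side",(308,263),18)):
    d=np.load(n+"0.npz"); W=cloud(d); img=d["img"].astype(int)
    m=np.zeros((400,640),bool); m[v-b:v+b,u-b:u+b]=1
    dark=m&(img.max(2)<50)&(W[...,2]>105)
    print(n,dark.sum(),np.nanpercentile(W[dark],[2,25,50,75,98],axis=0).round(1).tolist())
    # lid & body top
    box=(W[...,1]>60)&(W[...,1]<400)&(W[...,0]>330)&(W[...,0]<720)
    grey=(abs(img.max(2)-img.min(2))<14)&(img.mean(2)>70)&(img.mean(2)<135)
    lid=(box&grey&(W[...,2]>95)&(W[...,2]<150)).astype(np.uint8)
    k,l,s,c=cv2.connectedComponentsWithStats(lid); i=1+s[1:,4].argmax(); lid=l==i
    p=W[lid]; print("lid",s[i])
    A=np.c_[p[:,:2]-p[:,:2].mean(0),np.ones(len(p))]; co=np.linalg.lstsq(A,p[:,2],rcond=None)[0]
    print(" centre",p.mean(0).round(1),"plane",co.round(3),"res",np.std(A@co-p[:,2]).round(2))
    r=cv2.minAreaRect(p[:,:2].astype(np.float32)); print(" rect",r, cv2.boxPoints(r).round(1).tolist())
    body=box&(W[...,2]>60)&(W[...,2]<140)
    r=cv2.minAreaRect(W[body][:,:2].astype(np.float32)); print(" body",r)
    z=W[box&(W[...,2]<20)][:,2]; print(" bench",np.median(z))
E
```

```text
top 291 [[513.0, 175.0, 117.7], [519.4, 178.1, 152.6], [524.8, 183.6, 157.7], [530.8, 190.4, 159.9], [537.0, 197.4, 161.9]]
lid [ 149  170  127  104 9040]
 centre [579.9 177.9 113. ] plane [-8.50000e-02  1.30000e-02  1.12975e+02] res 1.23
 rect ((578.2546997070312, 179.5459747314453), (190.34458923339844, 145.62643432617188), 80.7918472290039) [[491.20001220703125, 97.30000305175781], [634.9000244140625, 73.9000015258789], [665.4000244140625, 261.79998779296875], [521.5999755859375, 285.1000061035156]]
 body ((548.7728271484375, 182.75372314453125), (230.81236267089844, 240.3655548095703), 81.07530212402344)
 bench 0.8485565659216263
side 372 [[513.0, 177.8, 118.7], [517.0, 185.7, 141.5], [521.2, 192.9, 153.5], [527.1, 196.9, 159.0], [535.3, 200.1, 161.5]]
lid [ 213  211  138  115 7331]
 centre [578.2 190.9 113. ] plane [-8.40000e-02  6.00000e-03  1.13041e+02] res 1.83
 rect ((579.1373291015625, 178.5882568359375), (190.371337890625, 145.02613830566406), 80.75470733642578) [[492.29998779296875, 96.30000305175781], [635.4000244140625, 73.0], [666.0, 260.8999938964844], [522.9000244140625, 284.20001220703125]]
 body ((549.48828125, 184.50360107421875), (230.73199462890625, 239.18841552734375), 80.90996551513672)
 bench 0.6841905959507812
```

```bash
cat >> h.py <<'E'
from scipy.spatial.transform import Rotation as R
a=np.radians(-9.15)
X=np.array([np.cos(a),np.sin(a),0]);Y=np.array([-np.sin(a),np.cos(a),0])
BODY=np.array([549.1,183.6,0])
def handle(th): 
    r=np.hypot(130,56);p=np.arctan2(56,130)+th
    return BODY+X*(100-r*np.cos(p))+np.array([0,0,80.5+r*np.sin(p)])
def theta_of(P):
    d=P-BODY; return np.arctan2(P[2]-80.5,100-d@X)-np.arctan2(56,130)
def tool():
    from workcell import ctrl
    o=ctrl.get_obs(); return np.array(o["ee_pos"]),R.from_rotvec(o["orientation"]).as_matrix(),o
E
python3 - <<'E'
from h import *
p,M,o=tool(); print(M.round(3)); print(handle(.085))
z=M[:,2]
for s in(1,-1):
    t=s*Y; print("turn",np.arctan2(np.cross(z,t)@M[:,0],z@t))
print("narrow clearance etc; shift world to pregrasp", handle(.085)-p)
E
```

```text
[[-0.    -0.972  0.235]
 [-0.001  0.235  0.972]
 [-1.     0.    -0.001]]
[524.63888188 187.5399334  147.33452054]
turn -0.07706528649494974
turn 3.0645273670948434
narrow clearance etc; shift world to pregrasp [ 378.17207592 -419.54935262  -74.64907322]
```

>>> send_rows(
  rows=[
    [0,0,0,-0.077],
    [0,-30,-24,0],
    [0,-30,-24,0],
    [0,-30,-24,0],
    [0,-30,-24,0],
    [0,-30,-24,0],
    [0,-30,-24,0],
    [0,-30,-24,0],
  ],
  fingers=1,
)

```text
t: 0.77
ee_pos: [328.6, 405.1, 218.7]
orientation: [-1.103, 1.278, 1.103]
ft_force: [0.7, 0.5, -0.3]
width: 88.0
```

```bash
cat > rel.py <<'E'
from h import *
import sys
p,M,o=tool(); th=float(sys.argv[1])
h=handle(th)
print("t",o["t"],"p",p.round(1),"f",np.round(o["ft_force"],1),"w",o["width"])
print("grasp->handle in tool",(M.T@(h-p-18.7*-M[:,0])).round(1),"yaw err",np.arctan2(np.cross(M[:,2],Y)@M[:,0],M[:,2]@Y).round(3), "theta_of grasp",theta_of(p-18.7*M[:,0]).round(3))
E
python3 rel.py .085
```

```text
t 0.7667 p [328.6 405.1 218.7] f [ 0.7  0.5 -0.3] w 88.01620857479305
grasp->handle in tool [  90.1 -225.4 -187. ] yaw err 0.016 theta_of grasp 0.012
```

>>> send_rows(
  rows=[
    [0,-30,-24,0.016],
    [0,-30,-24,0],
    [0,-30,-24,0],
    [0,-30,-24,0],
    [0,-30,-24,0],
    [0,-25,-20,0],
    [0,-15,-14,0],
    [0,0,0,0],
    [0,0,0,0],
  ],
)

```text
t: 1.52
ee_pos: [501.3, 205.9, 217.1]
orientation: [-1.086, 1.291, 1.085]
ft_force: [-0.6, 0.1, 0.7]
width: 87.9
```

```bash
python3 rel.py .085; python3 - <<'E'
from workcell import ctrl
import cv2,numpy as np
for n in("top","side"):
    d=ctrl.get_image(n); cv2.imwrite(f"pics/{n}1.png",d["img"][:,:,::-1]); np.savez(f"{n}1.npz",**d)
E
```

```text
t 1.5167 p [501.3 205.9 217.1] f [-0.6  0.1  0.7] w 87.8979671652648
grasp->handle in tool [ 88.4 -26.3 -13.8] yaw err -0.009 theta_of grasp 0.394
```

View pics/side1.png

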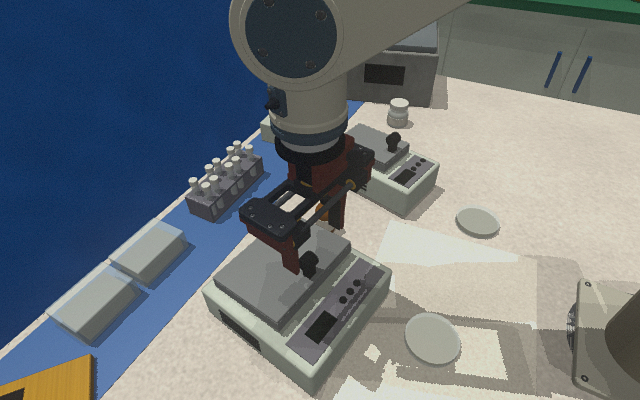

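The side view shows the open gripper above the wide lid, with the fingers either side of and slightly beyond the grip at (308,262). Both lids are unmoved. I align next, then check before going down.

>>> send_rows(
  rows=[
    [0,-13,-7,-0.009],
    [0,-13,-7,0],
    [0,0,0,0],
    [0,0,0,0],
  ],
)

```text
t: 1.95
ee_pos: [521.9, 192.3, 216.8]
orientation: [-1.098, 1.285, 1.099]
ft_force: [-0.8, 0.6, 0.6]
width: 88.0
```

```bash
python3 rel.py .085
```

```text
t 1.95 p [521.9 192.3 216.8] f [-0.8  0.6  0.6] w 88.04078908754485
grasp->handle in tool [88.1 -3.8 -3.9] yaw err 0.008 theta_of grasp 0.473
```

>>> send_rows(
  rows=[
    [15,-4,-4,0.008],
    [20,0,0,0],
    [20,0,0,0],
    [20,0,0,0],
    [8,0,0,0],
    [0,0,0,0],
    [0,0,0,0],
  ],
)

```text
t: 2.53
ee_pos: [522.8, 192.4, 132.6]
orientation: [-1.093, 1.285, 1.095]
ft_force: [-0.2, 0.5, -0.7]
width: 88.2
```

```bash
python3 rel.py .085; python3 - <<'E'
from workcell import ctrl
import cv2,numpy as np
d=ctrl.get_image("side"); i=d["img"][150:350,180:430,::-1]; cv2.imwrite("pics/side2.png",cv2.resize(i,None,fx=3,fy=3))
E
```

```text
t 2.5333 p [522.8 192.4 132.6] f [-0.2  0.5 -0.7] w 88.18161633842762
grasp->handle in tool [ 4.  -2.5 -4.5] yaw err 0.003 theta_of grasp 0.101
```

View pics/side2.png

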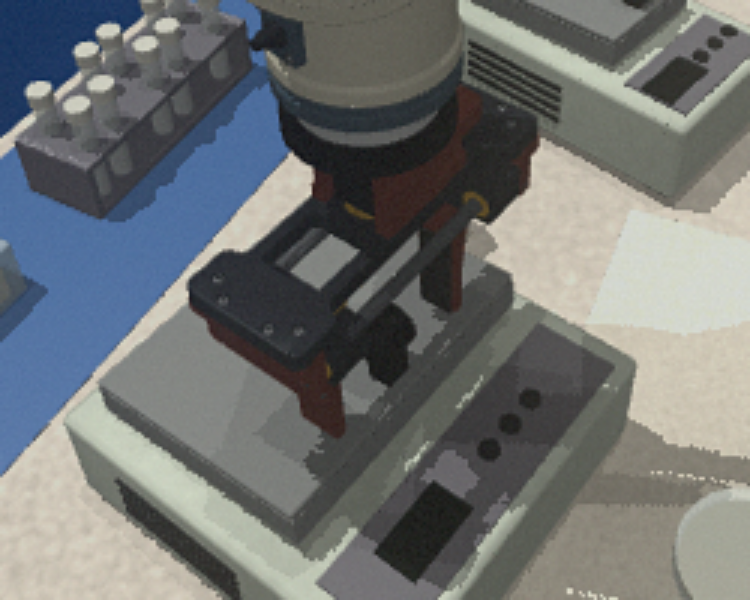

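The enlarged side view shows the two fingers straddling the grip (at about (385,345) in the crop), clear of the lid top. I make the last small correction and close.

>>> send_rows(
  rows=[
    [3,-3,-5,0],
    [0,0,0,0],
  ],
)

```text
t: 2.75
ee_pos: [526.1, 187.5, 131.6]
orientation: [-1.095, 1.281, 1.094]
ft_force: [-0.5, -0.6, 0.2]
width: 87.9
```

>>> send_rows(
  rows=[
    [0,0,0,0],
    [0,0,0,0],
    [0,0,0,0],
    [0,0,0,0],
    [0,0,0,0],
    [0,0,0,0],
    [0,0,0,0],
    [0,0,0,0],
  ],
  fingers=0,
)

```text
t: 3.42
ee_pos: [528.1, 187.4, 134.5]
orientation: [-1.094, 1.277, 1.091]
ft_force: [-0.3, 0.4, -0.6]
width: 37.7
```

```bash
python3 rel.py .085
```

```text
t 3.4167 p [528.1 187.4 134.5] f [-0.3  0.4 -0.6] w 37.652159563698575
grasp->handle in tool [ 5.8  3.4 -0.4] yaw err 0.003 theta_of grasp 0.133
```

>>> send_rows(
  rows=[
    [5,3,0,0],
    [0,0,0,0],
    [0,0,0,0],
    [0,0,0,0],
    [0,0,0,0],
  ],
)

```text
t: 3.83
ee_pos: [524.9, 188.4, 128.9]
orientation: [-1.094, 1.276, 1.091]
ft_force: [-0.3, 1.1, 1.0]
width: 23.9
```

```bash
python3 rel.py .085
```

```text
t 3.8333 p [524.9 188.4 128.9] f [-0.3  1.1  1. ] w 23.904609571027795
grasp->handle in tool [ 0.2 -0.  -0.9] yaw err 0.003 theta_of grasp 0.086
```

>>> send_rows(
  rows=[
    [-7,-4,0,0],
    [-7,-4,0,0],
    [-6.5,-4.5,0,0],
    [-6.5,-5,0,0],
    [-6,-5,0,0],
  ],
)

```text
t: 4.25
ee_pos: [544.1, 185.3, 157.7]
orientation: [-1.089, 1.285, 1.097]
ft_force: [2.0, 5.0, -14.0]
width: 23.6
```

```bash
python3 rel.py .4
```

```text
t 4.25 p [544.1 185.3 157.7] f [  2.   5. -14.] w 23.616404691607343
grasp->handle in tool [-6.4 -7.1 -0.9] yaw err 0.002 theta_of grasp 0.333
```

>>> send_rows(
  rows=[
    [-6,-5.5,0,0],
    [-5.5,-6,0,0],
    [-5.5,-6,0,0],
    [-5,-6.5,0,0],
    [-4.5,-6.5,0,0],
  ],
)

```text
t: 4.67
ee_pos: [572.4, 180.8, 182.7]
orientation: [-1.083, 1.293, 1.104]
ft_force: [0.3, 5.8, -14.8]
width: 23.9
```

```bash
python3 rel.py .65
```

```text
t 4.6667 p [572.4 180.8 182.7] f [  0.3   5.8 -14.8] w 23.85351904392798
grasp->handle in tool [-2.5 -6.6 -0.9] yaw err 0.001 theta_of grasp 0.601
```

>>> send_rows(
  rows=[
    [-4.5,-6.5,0,0],
    [-4,-7,0,0],
    [-3.5,-7,0,0],
    [-3,-7,0,0],
    [-2.5,-5,0,0],
    [0,0,0,0],
    [0,0,0,0],
  ],
)

```text
t: 5.25
ee_pos: [599.4, 176.4, 196.8]
orientation: [-1.071, 1.31, 1.119]
ft_force: [-0.9, 3.8, -9.7]
width: 23.8
```

```bash
python3 rel.py .873;python3 - <<'E'
from workcell import ctrl
import cv2,numpy as np
d=ctrl.get_image("side"); i=d["img"][100:350,150:450,::-1]; cv2.imwrite("pics/side3.png",cv2.resize(i,None,fx=2.4,fy=2.4))
E
```

```text
t 5.25 p [599.4 176.4 196.8] f [-0.9  3.8 -9.7] w 23.7605378031062
grasp->handle in tool [-0.9 -7.8 -1. ] yaw err -0.0 theta_of grasp 0.819
```

View pics/side3.png

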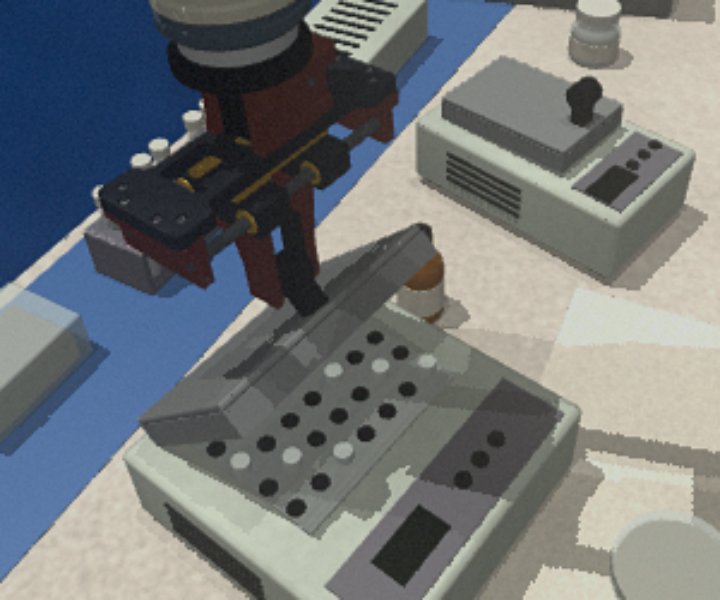

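The side view shows the lid standing at roughly 47°, held at (300,290) in the crop, with the narrow lid still shut. One small nudge, then I relax the push and release.

>>> send_rows(
  rows=[
    [-2.5,-6,0,0],
    [0,0,0,0],
    [0,0,0,0],
  ],
)

```text
t: 5.55
ee_pos: [603.9, 175.7, 198.5]
orientation: [-1.07, 1.312, 1.122]
ft_force: [-0.2, 4.5, -10.1]
width: 24.0
```

>>> send_rows(
  rows=[
    [0,0,0,0],
    [0,0,0,0],
    [0,0,0,0],
    [0,0,0,0],
    [0,0,0,0],
    [0,0,0,0],
  ],
  fingers=1,
)

```text
t: 6.05
ee_pos: [606.8, 173.9, 204.3]
orientation: [-1.075, 1.306, 1.115]
ft_force: [-0.4, -0.4, 0.5]
width: 60.3
```

```bash
python3 rel.py .873;python3 - <<'E'
from workcell import ctrl
import cv2,numpy as np
d=ctrl.get_image("side"); i=d["img"][100:350,150:450,::-1]; cv2.imwrite("pics/side4.png",cv2.resize(i,None,fx=2.4,fy=2.4))
E
```

```text
t 6.05 p [606.8 173.9 204.3] f [-0.4 -0.4  0.5] w 60.33037353327008
grasp->handle in tool [ 6.9 -0.5  0.4] yaw err 0.0 theta_of grasp 0.885
```

View pics/side4.png

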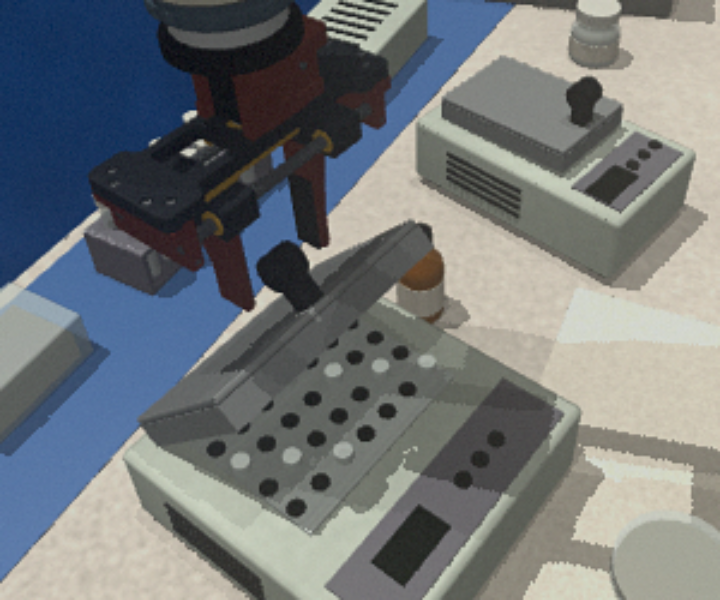

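The fingers are open and either side of the free grip (285,270), and the lid stands on its own. Now straight up, then a check of the angle.

>>> send_rows(
  rows=[
    [-5,0,0,0],
    [-15,0,0,0],
    [-20,0,0,0],
    [-20,0,0,0],
    [-20,0,0,0],
    [-15,0,0,0],
    [0,0,0,0],
    [0,0,0,0],
    [0,0,0,0],
  ],
)

```text
t: 6.85
ee_pos: [609.4, 173.3, 304.4]
orientation: [-1.076, 1.308, 1.115]
ft_force: [-0.5, 0.0, 0.3]
width: 87.5
```

```bash
python3 rel.py .84;python3 - <<'E'
from workcell import ctrl
from h import *
d=ctrl.get_image("side"); i=d["img"][:,:,::-1]; cv2.imwrite("pics/side5.png",i)
W=cloud(d); im=d["img"].astype(int)
b=(W-BODY)@np.c_[X,Y,[0,0,1]]
# lid front band: points in heater frame above body, not gripper
m=(np.abs(b[...,1])<93)&(b[...,0]>-60)&(b[...,0]<125)&(b[...,2]>88)&(b[...,2]<215)
p=b[m]; print(len(p))
# RANSAC lines in xz
best=None;rng=np.random.default_rng(0)
for _ in range(800):
    q=p[rng.choice(len(p),2)];dv=q[1]-q[0];n=np.array([-dv[2],dv[0]]);L=np.hypot(*n)
    if L<30: continue
    n/=L; k=np.abs((p[:,[0,2]]-q[0,[0,2]])@n)<2.5
    if best is None or k.sum()>best.sum(): best=k
q=p[best][:,[0,2]]; c=q.mean(0); v=np.linalg.svd(q-c,full_matrices=False)[2][0]
print(best.sum(),"angle",np.degrees(np.arctan2(v[1],-v[0])),c)
dk=(np.abs(b[...,1])<40)&(im.max(2)<50)&(b[...,2]>180)&(b[...,2]<240)&(b[...,0]>20)&(b[...,0]<110)
print("dark grip",dk.sum(),np.median(W[dk],0),"theta",theta_of(np.median(W[dk],0)))
E
```

```text
t 6.85 p [609.4 173.3 304.4] f [-0.5  0.   0.3] w 87.51725825653543
grasp->handle in tool [108.6   3.1   1. ] yaw err 0.001 theta_of grasp 1.008
3574
1656 angle -34.9949415617019 [ 12.22886523 195.42571308]
dark grip 444 [590.67076357 181.24696645 214.6371551 ] theta 0.7522708357597425
```

View pics/side5.png

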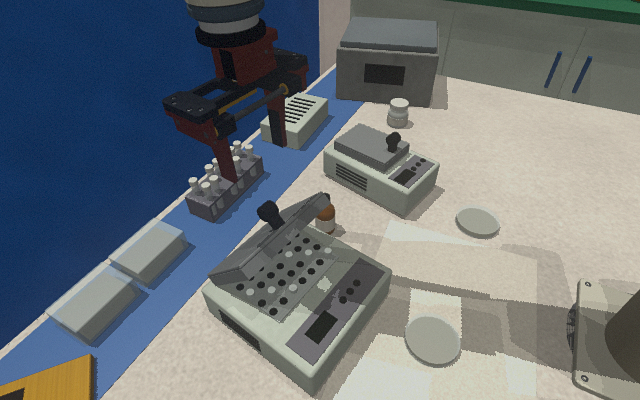

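The gripper is well clear and the grip is free at (268,212). The narrow lid is still shut at (370,145). My line fit locked onto the lid's front face. Its centre, seen from the hinge, gives 52.6° − 5.1° = 47.5° at radius 144.6 mm (145.6 expected). I wait a little and check for creep.

>>> send_rows(
  rows=[
    [0,0,0,0],
    [0,0,0,0],
    [0,0,0,0],
    [0,0,0,0],
    [0,0,0,0],
    [0,0,0,0],
    [0,0,0,0],
    [0,0,0,0],
    [0,0,0,0],
    [0,0,0,0],
  ],
)

```text
t: 7.73
ee_pos: [607.1, 172.7, 298.7]
orientation: [-1.074, 1.316, 1.12]
ft_force: [-0.4, -0.1, 0.7]
width: 87.7
```

```bash
python3 - <<'E'
from workcell import ctrl
from h import *
old=cv2.imread("pics/side5.png").astype(int)
d=ctrl.get_image("side"); new=d["img"][:,:,::-1].astype(int)
print("lid region diff",np.abs(new-old)[190:290,205:335].mean(),"bench noise",np.abs(new-old)[230:300,480:530].mean(), "narrow vs start",np.abs(new-cv2.imread("pics/side0.png"))[120:215,322:440].mean())
W=cloud(d); im=d["img"].astype(int); b=(W-BODY)@np.c_[X,Y,[0,0,1]]
x=b[...,0]-100; z=b[...,2]-80.5; r=np.hypot(x,z)
# upper lid plane: test thetas, count points on the front face (u=-145, 0<w<26) and top (w=26)/(bottom w=0)
m=(np.abs(b[...,1])<93)&(z>15)&(r<152)
for t in np.radians(range(40,61,2)):
    u=-x*np.cos(t)+z*np.sin(t); w=x*np.sin(t)+z*np.cos(t)
    f=m&(abs(u-145)<2)&(w>-2)&(w<28); g=m&(abs(w-26)<2)&(u>20)&(u<147); k=m&(abs(w)<2)&(u>20)&(u<147)
    print(round(np.degrees(t)),f.sum(),g.sum(),k.sum())
o=ctrl.get_obs(); print(o["t"],np.round(o["ft_force"],2),np.abs(o["qvel"]).max())
E
```

```text
lid region diff 2.3066410256410257 bench noise 2.0302857142857142 narrow vs start 12.128516205768658
40 249 290 0
42 591 296 0
44 1100 300 0
46 1621 1287 0
48 1738 718 285
50 1414 251 288
52 1049 129 295
54 666 75 279
56 345 49 233
58 49 15 238
60 52 15 196
7.7833 [0.66 0.12 0.45] 0.001239004540833915
```

The lid is at about 47° and shows no creep beyond image noise. The narrow heater's pixel difference of 12 is probably shading, so I check its handle position before handing in.

```bash
python3 - <<'E'
from workcell import ctrl
from h import *
d0=np.load("side0.npz"); d1=ctrl.get_image("side")
for d in (d0,d1):
    W=cloud(d);m=np.zeros((400,640),bool);m[128:156,382:404]=1
    k=m&(d["img"].max(2)<60)&(W[...,2]>100); print(k.sum(),np.median(W[k],0).round(1))
g=[cv2.cvtColor(d["img"],cv2.COLOR_RGB2GRAY)[120:215,322:440].astype(np.float32) for d in(d0,d1)]
print(cv2.phaseCorrelate(*g), g[0].mean(),g[1].mean())
E
```

```text
202 [ 524.1 -187.6  142.5]
196 [ 524.4 -187.5  141.9]
((0.020445778824601746, -0.01108389311492175), 0.9998418867588044) 122.88466 135.09732
```

The narrow handle moved 0.7 mm at most, which is noise; only the brightness changed. I hand in.

```bash
python3 -c "
from workcell import ctrl
print(ctrl.close_job())"
```

```text
the job is handed in; nothing more can be done
None
```

I lifted the wider (left) heater's lid by its grip to about 47–50°, let go, and backed the gripper about 100 mm straight up. The job was handed in at about 8 s of the 35 s allowed.

**Last checks**
- **Lid angle:** the depth fit gave about 47°, inside the 35–65° band. Roughly one second later the picture differed no more than image noise.
- **Contact:** the wrist force was below 1 N with the fingers open and clear of the lid.
- **Narrow lid:** its handle read within 0.7 mm of its starting place, which is measurement noise.

**Checks that disagreed**
- **Angle estimates:** three cruder readings differed from the fit: 55° from the front-face slope, 43° from the grip's dark pixels, and about 51° from the gripper's pose after release. All are inside the band. I trusted the fit because the front face's distance from the hinge matched the given size within 1 mm.
- **Narrow heater pictures:** a plain pixel comparison with the start picture showed a change, but this was only brightness. The image shift was about 0.02 pixels.

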